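Pack an icon in its frame with the slip that fits

TASK

The icon lies face down in its frame with leaf springs along its far edge; pack the open gap between it and the frame bar nearest you. By trying them, find the thinnest of the five wooden slips that the springs hold snug: a thinner one stays loose, a thicker one strains the panel. Leave it upright near the middle of the gap, fully home on the rebate floor, and the other four on the bench or their mat; be gentle, never force a slip that is too thick, and leave the jars and the spatula alone.

Things in the scene. Friction and masses are not known exactly. Their poses are not given: they have to be found in the camera images.
- frame: dark wooden picture frame lying face down, fixed to the bench, 262 (x) x 300 (y) mm outside, 40 mm high, bars 28 mm wide. Origin: centre of its underside; z up. Its rebate (the recess that takes the icon) has upright walls and is 28 mm deep; its floor is 12 mm above the bench. The gap to be packed lies between the frame's -x bar (nearest the robot) and the icon.
- rebate (a point): foot of the rebate wall of the frame's -x bar, at mid-length: here the gap's outer wall meets its floor, 12 mm above the bench. Axes as the frame: x across the gap to the icon, y along the gap, z up. The gap is 10.4 to 19.4 mm wide (x; not measured) and 236 mm long (y), the same width all along. The wall's upper edge is rounded, radius 2 mm.
- icon: wooden icon panel, back upward, about 175 (x) x 236 (y) x 27 mm, 2 kg, on the rebate floor. Origin: middle of the frame's opening, at the panel's underside, NOT at its edge; where its near edge lies is not measured. Leaf springs behind its far edge let it give in the frame's +x, 1.8 N per mm, at most 10 mm. Its back is flat, 39 mm above the bench; near upper edge rounded, radius 3 mm.
- mat: grey felt mat 320 x 120 x 4 mm, fixed to the bench, on which the five slips stand. Origin: centre of its underside.
- brush_jar: glass jar with brushes, 72 mm across, 85 mm high, brushes to about 230 mm; loose bystander. Origin: centre of its underside.
- varnish_jar: small closed amber jar, 52 mm across, 62 mm high; loose bystander. Origin: centre of its underside.
- spatula: spatula with a wooden handle, about 200 mm long, lying on the bench along its x; loose bystander. Origin near its middle.
- slip_a_mid (a point): centre of a loose plain wooden packing slip 12 mm thick (x), 40 mm long (y), 44 mm tall (z); it stands on its long edge on the felt mat, centre 22 mm above its foot. Its foot is tapered, 3 mm a side over the lowest 9 mm (so the foot is 6 mm narrower than the slip).
- slip_a: the 12 mm thick slip itself; origin: centre of its foot.
- slip_b_mid (a point): centre of a loose plain wooden packing slip 14 mm thick (x), 40 mm long (y), 44 mm tall (z); it stands on its long edge on the felt mat, centre 22 mm above its foot. Its foot is tapered, 3 mm a side over the lowest 9 mm (so the foot is 6 mm narrower than the slip).
- slip_b: the 14 mm thick slip itself; origin: centre of its foot.
- slip_c_mid (a point): centre of a loose plain wooden packing slip 16 mm thick (x), 40 mm long (y), 44 mm tall (z); it stands on its long edge on the felt mat, centre 22 mm above its foot. Its foot is tapered, 3 mm a side over the lowest 9 mm (so the foot is 6 mm narrower than the slip).
- slip_c: the 16 mm thick slip itself; origin: centre of its foot.
- slip_d_mid (a point): centre of a loose plain wooden packing slip 18 mm thick (x), 40 mm long (y), 44 mm tall (z); it stands on its long edge on the felt mat, centre 22 mm above its foot. Its foot is tapered, 3 mm a side over the lowest 9 mm (so the foot is 6 mm narrower than the slip).
- slip_d: the 18 mm thick slip itself; origin: centre of its foot.
- slip_e_mid (a point): centre of a loose plain wooden packing slip 20 mm thick (x), 40 mm long (y), 44 mm tall (z); it stands on its long edge on the felt mat, centre 22 mm above its foot. Its foot is tapered, 3 mm a side over the lowest 9 mm (so the foot is 6 mm narrower than the slip).
- slip_e: the 20 mm thick slip itself; origin: centre of its foot.

How it is judged:
By the outcome, as a careful person would: the job done as asked, in the order asked, and still so for the second after the job is handed in, with the robot touching nothing.
It also fails if it takes over 69 s, if anything falls off the work surface, if the arm or the gripper's body presses on something with over 40 N, if the wrist force passes 120 N, or if a joint passes its speed limit or range.

ROBOT

A 6-joint arm with a two-finger parallel gripper is mounted at the origin on the work surface. World frame = base frame: x ahead of the robot, y to its left, z up, the work surface at z = 0. Lengths are in m, angles in degrees, forces in N, time in s.
With the tool pointing down it reaches from about 0.375 to 0.9 m from the base axis. Payload 3.1 kg.
Tool frame: the origin (TCP) lies on the centre line of the jaws, within the pads' length; the fingertips stand finger_overhang ahead of it and the grasp point (between the pads) lies 5 mm behind it (finger_overhang is the distance from the TCP to the fingertips, in m); z points along the fingers, y is the line along which they close (so a half turn about z gives the same grasp; the last joint's range is limited). The gripper opens to 87 mm and grips with 3 to 60 N. Pads are 19 mm wide; open, the fingers measure 117 mm over their backs; the gripper's body (75 mm by 190 mm) begins 51 mm behind the grasp point.
Start: joints at [57.038, 30.224, 82.088, -0, 67.689, -10.227], TCP at [0.242, 0.576, 0.237] pointing down, gripper open.
Joint ranges: [-176.69, 176.69], [-43.24, 126.21], [12.49, 139.97], [-82, 262], [0, 151.66], [-163.58, 163.58]. Speed limits (degrees/s): [159.86, 159.86, 180, 180, 180, 180].

INTERFACE

Orientations are given as a 3x3 rotation matrix whose columns are the frame's x, y, z axes.
In Python, from rig import read_state, capture, calibration, hand_in, finger_overhang gives the robot as it stands.
- The arm moves only by the tool send_rows, never from a script. Its argument "plan" is a list of rows, each a list of 5 numbers: the closure in counts, from 0 (fully open) to 255 (shut), then the shift along the tool's x, y, z in m, then the turn about the tool's z in rad. A call has 1 to 20 rows; each row shifts and turns the commanded pose from where the row before left it, along the tool's axes as they then stand; what a row does not reach is not made up. A row lasts 1/12 s, in which the tool goes at most 41.7 mm and 7.16 degrees, less where a joint would pass 70% of its speed; a pose out of reach is approached as far as the arm can. A call is refused whole if a number of a shift passes 0.0417 or a number of a turn 0.125, either way. A call with a gripper value outside its range is refused whole. The fingers move at their own pace and stop on an object; the grip force is fixed at half the most. Time passes only in rows, so rows that do not move let the fingers close. It gives the time, the measured TCP pose, the force, the opening and the grip force at its end, in the units of the state.
- read_state(): the state, without advancing time (a new reading comes with each control period).
- capture(name): name is "side" or "top" or "wrist"; returns (picture, depth): 384x512x3 uint8, blue, green, red; 384x512 float32, m along the optical axis (not along the pixel's ray), 0 where there is no reading.
- calibration(name): a dict with "fx", "fy", "cx", "cy" (pixels), "xyz" and "rotation" of the camera in the world. Camera axes: x right, y down, z forward; pixel columns grow to the right and rows downward; lengths in m; the calibration is good to about 2 mm. The wrist camera is an equidistant fisheye: a pixel r from the principal point sees the ray r / f radians off the axis. A picture is of the moment at which its call begins: read the wrist's pose just before it. calibration takes no time and is no camera call; for the wrist camera it gives the pose at the moment of the call.
- hand_in(): hands the job in; it is judged then, once.
The state is a dict: "time_s": time; "joint_positions": joint angles; "qvel": joint speeds; "tau": joint torques, N m; "position": TCP position; "tcp_rot": TCP orientation; "force": force on the tool from outside, world axes, zero at the start; "moment": the same for the moment, N m; "opening": opening from 0.0 (shut) to 1.0 (fully open); "grasp_force": force on a finger pad.
Only numpy, scipy, OpenCV 4.12 (cv2) and the standard library are available. Lean on these libraries where they do the work, as an engineer would, in place of code of your own. Each camera call takes 0.05 s, during which the arm holds its last target. There are 200 camera calls.

## Working session

There is one attempt and no reset: what is moved stays moved. The work goes in short steps, Python scripts to look and compute and a tool call to move; the robot and the scene stay as the last step left them, time stands still between calls to the robot, and variables do not carry over. Pictures are saved under pics/ and viewed, at most 10 in all, crops included, and the job is handed in when it is done.

Besides the shell and the picture viewer there is one more tool, called as name(argument=value, ...), one argument or row to a line, values as JSON. send_rows: Moves the arm, as the interface text tells. Its arguments: {"type":"object","properties":{"plan":{"type":"array","items":{"type":"array","items":{"type":"number"}}}},"required":["plan"]}

```bash
mkdir -p pics; ls; python3 - <<'E'
from rig import *
import cv2,numpy as np
print(read_state(), finger_overhang)
for n in("top","side"):
    p,d=capture(n); cv2.imwrite(f"pics/{n}0.png",p); np.save(f"pics/{n}0.npy",d); print(n,calibration(n))
E
```

```text
pics
{'time_s': 0.0, 'joint_positions': array([ 5.70391249e+01,  3.02804962e+01,  8.21575407e+01, -1.56584397e-03,
        6.76883641e+01, -1.02301595e+01]), 'qvel': array([-0.03901932,  0.00663233, -0.09106446, -0.07732106,  0.02178967,
        0.07208647]), 'tau': array([-2.39667343e-04, -4.40041029e+01, -1.76591760e+01,  6.32470055e-02,
        5.82703308e-02, -1.74577690e-04]), 'position': array([0.24111509, 0.57584606, 0.23554878]), 'tcp_rot': array([[-9.22334880e-01,  3.86389671e-01, -1.17905799e-03],
       [ 3.86391296e-01,  9.22333068e-01, -1.86477777e-03],
       [ 3.66953307e-04, -2.17552733e-03, -9.99997566e-01]]), 'force': array([-0.36678682,  0.04663325, -0.32896513]), 'moment': array([-0.00966882, -0.00526402, -0.01831173]), 'grasp_force': 0.0, 'opening': 0.9988425394513809} 0.014
top {'fx': 469.58301597257207, 'fy': 469.58301597257207, 'cx': 251.8140913661617, 'cy': 187.7694012325825, 'xyz': array([ 0.37013206, -0.04930972,  1.52529431]), 'rotation': array([[-0.018122  , -0.99320689,  0.11494202],
       [-0.9997573 ,  0.01656002, -0.01452973],
       [ 0.01252759, -0.11517743, -0.99326594]])}
side {'fx': 359.42105063193657, 'fy': 359.42105063193657, 'cx': 256.6584610144353, 'cy': 189.01187053541176, 'xyz': array([ 0.20930251, -0.6723249 ,  0.72938639]), 'rotation': array([[ 0.87054988, -0.35035366,  0.34553614],
       [-0.49204505, -0.61138225,  0.61976077],
       [-0.00588079, -0.70955201, -0.70462852]])}
```

View pics/top0.png

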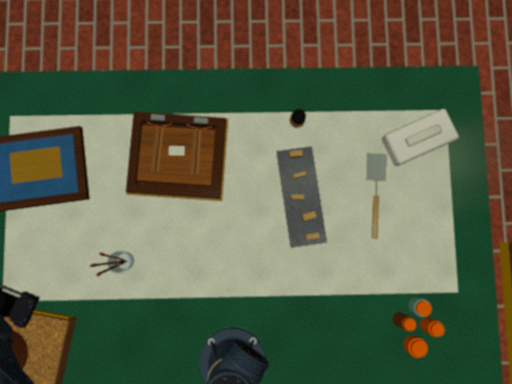

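View pics/side0.png

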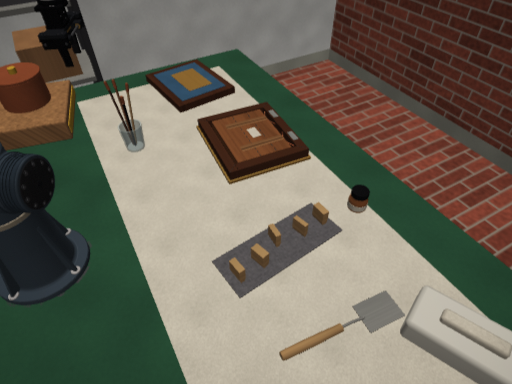

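Top view: the frame is at about (177,156), and the mat at (301,197) with slips at (296,153), (300,175), (298,197), (310,215), (313,236). The jars are at (298,118) and (121,261), and the spatula is around x=376. Next I compute the world poses.

```bash
cat > h.py <<'E'
from rig import *
import cv2,numpy as np
def cloud(name,d):
    c=calibration(name); R=np.array(c["rotation"]); v,u=np.mgrid[0:384,0:512].astype(float)
    x=(u-c["cx"])/c["fx"]; y=(v-c["cy"])/c["fy"]
    if name=="wrist":
        r=np.hypot(x,y)+1e-9; z=np.cos(r); s=np.sin(r)/r
        P=np.stack([x*s/z,y*s/z,np.ones_like(x)],-1)*d[...,None]
    else: P=np.stack([x,y,np.ones_like(x)],-1)*d[...,None]
    return P@R.T+c["xyz"]
def rect(P2):
    (c,s,a)=cv2.minAreaRect((P2*1000).astype(np.float32)); b=cv2.boxPoints((c,s,a))
    return np.round(c,1),np.round(s,1),round(a,1)
def wristproj(P):
    c=calibration("wrist"); q=(np.atleast_2d(P)-c["xyz"])@np.array(c["rotation"])
    n=np.hypot(q[:,0],q[:,1]); th=np.arctan2(n,q[:,2])
    return np.c_[c["cx"]+c["fx"]*th*q[:,0]/n,c["cy"]+c["fy"]*th*q[:,1]/n]
E
python3 - <<'E'
from h import *
for n in("top","side"):
    d=np.load(f"pics/{n}0.npy"); P=cloud(n,d); img=cv2.imread(f"pics/{n}0.png"); z=P[...,2]
    bench=(abs(z)<.02)
    print(n,"benchz",np.median(z[bench]))
    hsv=cv2.cvtColor(img,cv2.COLOR_BGR2HSV)
    X,Y=P[...,0],P[...,1]
    if n=="top": reg=(np.mgrid[0:384,0:512][1]>270)&(np.mgrid[0:384,0:512][1]<335)
    else: reg=np.ones(z.shape,bool)
    m=reg&(z>.03)&(z<.07)&(X>.2)&(X<.75)&(Y>-.35)&(Y<.05)
    k,l,s,c=cv2.connectedComponentsWithStats(m.astype(np.uint8))
    for i in range(1,k):
        if s[i,4]>15: print(c[i].round(),s[i,4],rect(P[l==i][:,:2]),np.median(z[l==i]).round(4))
    f=(z>.025)&(z<.055)&(Y>.05)&(Y<.45)&(X>.25)&(X<.8)
    k,l,s,c=cv2.connectedComponentsWithStats(f.astype(np.uint8))
    for i in range(1,k):
        if s[i,4]>300: print("frame",c[i].round(),s[i,4],rect(P[l==i][:,:2]),np.median(z[l==i]))
E
```

```text
top benchz -8.630273732701532e-05
[297. 123.] 25 (array([ 747.4, -222.1]), array([26. ,  4.4]), 88.6) 0.0409
[295. 153.] 84 (array([ 652.3, -211.6]), array([18.6, 39.1]), 3.1) 0.0468
[299. 174.] 54 (array([ 583.3, -221.9]), array([12.4, 39. ]), 14.3) 0.0462
[297. 196.] 65 (array([ 512.5, -213.6]), array([39.1, 13.7]), 89.0) 0.0472
[308. 215.] 87 (array([ 451.2, -248.8]), array([19.8, 41.6]), 14.8) 0.0464
[312. 235.] 72 (array([ 387.6, -257.2]), array([15.9, 40.4]), 8.3) 0.0474
frame [171. 155.] 6360 (array([657.6, 182.5]), array([281.2, 264.5]), 85.3) 0.03869820670625934
side benchz -0.0008134139857791656
[266. 159.] 618 (array([631. ,  37.8]), array([ 38.4, 237.8]), 85.5) 0.0379
[353. 198.] 56 (array([ 747.8, -225.5]), array([27. ,  4.8]), 87.6) 0.0397
[320. 210.] 151 (array([ 650.8, -214. ]), array([19.8, 41.5]), 4.1) 0.045
[300. 223.] 126 (array([ 581.9, -223.2]), array([14., 41.]), 14.4) 0.0449
[274. 232.] 129 (array([ 511. , -214.7]), array([41.5, 14.3]), 87.6) 0.0456
[260. 253.] 197 (array([ 450.3, -250.1]), array([21.1, 41.2]), 15.2) 0.0458
[237. 267.] 174 (array([ 386.8, -258.8]), array([17. , 41.2]), 7.7) 0.0461
frame [247. 134.] 3888 (array([655.9, 182. ]), array([283.4, 264.4]), 85.6) 0.037326110523679235
```

```bash
python3 - <<'E'
from h import *
s=read_state(); c=calibration("wrist"); R=np.array(s["tcp_rot"])
print("cam in tool",R.T@(c["xyz"]-s["position"]),"\n",(R.T@np.array(c["rotation"])).round(3),c["fx"],c["cx"],c["cy"])
d=np.load("pics/top0.npy"); P=cloud("top",d); z=P[...,2];v,u=np.mgrid[0:384,0:512]
f=(z>.034)&(z<.06)&(u>110)&(u<245)&(v>100)&(v<215)
r=cv2.minAreaRect((P[f][:,:2]*1000).astype(np.float32)); print(r)
a=np.radians(-4.6); ex=np.array([np.cos(a),np.sin(a)]); ey=np.array([-ex[1],ex[0]])
q=(P[f][:,:2]*1000-r[0]); qx=q@ex; qy=q@ey
# gap: depth profile along frame x for |y|<90
m=(u>100)&(u<260)&(v>90)&(v<220); Q=P[...,:2]*1000-np.array(r[0]); QX=Q@ex;QY=Q@ey
for lo in np.arange(-140,-60,3):
    k=m&(QX>=lo)&(QX<lo+3)&(abs(QY)<90); print(lo,k.sum(),np.percentile(z[k]*1000,[10,50,90]).round(1))
E
```

```text
cam in tool [ 0.07601247 -0.00041305 -0.14792466] 
 [[ 0.001 -0.961 -0.276]
 [ 1.     0.001  0.001]
 [-0.001 -0.276  0.961]] 297.3186396354542 255.91033640609334 192.64857262738914
((656.8289184570312, 171.82644653320312), (300.93798828125, 263.8941650390625), 85.06652069091797)
-140 63 [-3.4  1.2  8.4]
-137 51 [ 5.7  9.8 14.2]
-134 92 [ 5.9 12.6 36. ]
-131 63 [26.4 39.  43.8]
-128 55 [35.5 39.3 43.1]
-125 53 [35.3 39.6 43.2]
-122 56 [35.6 39.5 43. ]
-119 52 [36.  39.9 42.8]
-116 51 [36.7 40.4 43.5]
-113 55 [36.  40.1 43.7]
-110 53 [36.6 39.5 42.6]
-107 50 [35.9 39.7 42.8]
-104 8 [36.  37.6 40.4]
-101 44 [ 7.7 11.2 15.7]
-98 49 [ 7.1 11.  15.3]
-95 98 [ 8.5 16.  34.4]
-92 61 [33.2 37.7 42.2]
-89 54 [33.8 37.8 42.3]
-86 53 [34.7 38.7 45. ]
-83 53 [34.9 38.1 41.7]
-80 52 [35.1 38.  42.8]
-77 53 [34.5 39.  42.2]
-74 50 [34.5 37.8 42.2]
-71 58 [34.2 38.4 43.7]
-68 48 [35.2 39.3 42.1]
-65 53 [36.  38.7 42.5]
-62 53 [34.6 38.3 42.1]
```

send_rows(
  plan=[
    [0, -0.0343, -0.0186, 0.0023, 0],
    [0, -0.0343, -0.0186, 0.0023, 0],
    [0, -0.0343, -0.0186, 0.0023, 0],
    [0, -0.0343, -0.0186, 0.0023, 0],
    [0, -0.0343, -0.0186, 0.0023, 0],
    [0, -0.0343, -0.0186, 0.0023, 0],
    [0, -0.0343, -0.0186, 0.0023, 0],
    [0, -0.0343, -0.0186, 0.0023, 0],
    [0, -0.0343, -0.0186, 0.0023, 0],
    [0, -0.0343, -0.0186, 0.0023, 0],
    [0, -0.0343, -0.0186, 0.0023, 0],
    [0, -0.0343, -0.0186, 0.0023, 0],
    [0, -0.0343, -0.0186, 0.0023, 0],
    [0, 0, 0, 0, 0.125],
    [0, 0, 0, 0, 0.125],
    [0, 0, 0, 0, 0.125],
    [0, 0, 0, 0, 0.125],
    [0, 0, 0, 0, 0.125],
    [0, 0, 0, 0, 0.125],
    [0, 0, 0, 0, 0.125],
  ],
)

```text
time_s: 1.77
position: [0.559, 0.181, 0.2061]
tcp_rot: [[-0.289, 0.957, -0.001], [0.957, 0.289, -0.0], [0.0, -0.001, -1.0]]
force: [0.3, -0.7, 0.1]
opening: 0.999
grasp_force: 0.0
```

send_rows(
  plan=[
    [0, 0, 0, 0.02, 0.125],
    [0, 0, 0, 0.02, 0.125],
    [0, 0, 0, 0.02, 0.125],
    [0, 0, 0, 0.02, 0.01],
    [0, 0, 0, 0, 0],
    [0, 0, 0, 0, 0],
  ],
)

```text
time_s: 2.27
position: [0.5583, 0.1809, 0.1255]
tcp_rot: [[0.085, 0.996, -0.004], [0.996, -0.085, -0.0], [-0.001, -0.003, -1.0]]
force: [0.1, -0.1, -0.1]
opening: 0.997
grasp_force: 0.0
```

```bash
python3 - <<'E'
from h import *
s=read_state(); print(s["position"],s["tcp_rot"].round(4),s["force"])
p,d=capture("wrist"); cv2.imwrite("pics/w1.png",p); np.save("pics/w1.npy",d)
P=cloud("wrist",d); z=P[...,2]*1000
m=(d>0)
a=np.radians(-4.9); ex=np.array([np.cos(a),np.sin(a)]); ey=np.array([-ex[1],ex[0]])
Q=P[...,:2]*1000-np.array([656.8,171.8]); QX=Q@ex;QY=Q@ey
for y0 in (-40,-10,20,50):
  for lo in np.arange(-108,-84,1):
    k=m&(QX>=lo)&(QX<lo+1)&(abs(QY-y0)<15)
    if k.sum()>3: print(y0,lo,k.sum(),np.percentile(z[k],[10,50,90]).round(1))
E
```

```text
[0.55825648 0.1809495  0.12550778] [[ 8.520e-02  9.964e-01 -3.500e-03]
 [ 9.964e-01 -8.520e-02 -4.000e-04]
 [-7.000e-04 -3.500e-03 -1.000e+00]] [ 0.10133069 -0.10623751 -0.08336636]
-40 -108 24 [39.9 40.8 41.3]
-40 -107 24 [39.9 40.6 41.5]
-40 -106 33 [40.2 40.8 41.5]
-40 -105 39 [40.  40.6 41.3]
-40 -104 26 [36.7 38.4 39.7]
-40 -103 28 [12.1 12.9 13.4]
-40 -102 29 [12.1 12.9 13.6]
-40 -101 29 [11.9 12.5 13.9]
-40 -100 28 [11.8 12.6 13.1]
-40 -99 58 [12.1 12.8 13.6]
-40 -98 29 [12.1 13.1 13.9]
-40 -97 28 [12.1 12.6 13.5]
-40 -96 29 [12.3 12.9 13.7]
-40 -95 29 [11.8 12.8 13.8]
-40 -94 28 [11.7 12.9 13.5]
-40 -93 37 [18.4 21.7 27.1]
-40 -92 39 [38.2 38.9 40.3]
-40 -91 33 [39.  39.5 40.2]
-40 -90 26 [39.2 40.  40.6]
-40 -89 25 [39.4 40.3 40.6]
-40 -88 24 [39.5 40.  41. ]
-40 -87 27 [39.1 40.2 40.8]
-40 -86 31 [39.2 39.9 40.5]
-40 -85 32 [39.3 40.1 40.8]
-10 -108 40 [40.2 41.  41.6]
-10 -107 33 [39.9 41.1 41.9]
-10 -106 33 [40.4 41.  41.6]
-10 -105 40 [40.1 40.7 41.5]
-10 -104 62 [31.3 35.5 40.6]
-10 -103 30 [12.  12.8 13.7]
-10 -102 31 [12.  12.8 13.3]
-10 -101 31 [12.4 12.8 13.8]
-10 -
[... 1153 characters left out ...]
220.1 234. ]
20 -85 461 [ 42.  220.1 234.2]
50 -108 37 [40.2 41.  41.6]
50 -107 51 [40.1 40.8 41.6]
50 -106 61 [40.1 40.8 41.6]
50 -105 37 [40.  40.6 41.3]
50 -104 64 [18.9 39.5 40.7]
50 -103 40 [12.3 13.2 39.7]
50 -102 34 [11.7 12.6 13.4]
50 -101 34 [12.2 13.2 13.9]
50 -100 34 [11.9 12.7 13.7]
50 -99 68 [12.2 12.9 13.7]
50 -98 34 [12.4 13.1 14. ]
50 -97 34 [12.  12.7 13.9]
50 -96 34 [12.  12.7 13.7]
50 -95 34 [12.2 13.  13.7]
50 -94 34 [11.8 12.6 13.5]
50 -93 72 [12.6 30.6 37.3]
50 -92 53 [38.  39.2 40.3]
50 -91 58 [39.1 40.1 40.9]
50 -90 37 [39.3 39.9 40.7]
50 -89 37 [39.4 40.1 40.8]
50 -88 61 [39.1 39.9 40.6]
50 -87 50 [39.  40.1 40.7]
50 -86 37 [39.2 40.1 40.9]
50 -85 40 [39.4 40.2 41.1]
```

Measured from the wrist camera, the gap is about 10.5 mm wide, which points to slip A (12 mm). That slip is at about (583, -222). I'll move above it and look.

send_rows(
  plan=[
    [130, -0.04, 0.0059, 0, 0],
    [130, -0.04, 0.0059, 0, 0],
    [130, -0.04, 0.0059, 0, 0],
    [130, -0.04, 0.0059, 0, 0],
    [130, -0.04, 0.0059, 0, 0],
    [130, -0.04, 0.0059, 0, 0],
    [130, -0.04, 0.0059, 0, 0],
    [130, -0.04, 0.0059, 0, 0],
    [130, -0.04, 0.0059, 0, 0],
    [130, -0.04, 0.0059, 0, 0],
    [130, 0, 0, 0, -0.112],
    [130, 0, 0, 0, -0.112],
    [130, 0, 0, 0, -0.112],
    [130, 0, 0, 0, 0],
    [130, 0, 0, 0, 0],
  ],
)

```text
time_s: 3.57
position: [0.5845, -0.2229, 0.1281]
tcp_rot: [[-0.245, 0.97, 0.002], [0.97, 0.245, -0.001], [-0.002, 0.002, -1.0]]
force: [0.0, 0.2, 0.4]
opening: 0.493
grasp_force: 0.0
```

```bash
cat >> h.py <<'E'
def look(name):
    s=read_state(); p,d=capture("wrist"); cv2.imwrite(f"pics/{name}.png",p); np.save(f"pics/{name}.npy",d)
    print(s["position"].round(4),"tool y deg",np.degrees(np.arctan2(s["tcp_rot"][1,1],s["tcp_rot"][0,1])).round(2),"F",s["force"].round(2),"op",round(s["opening"],3))
    return s,p,cloud("wrist",d)
E
python3 - <<'E'
from h import *
s,p,P=look("w2"); z=P[...,2]
m=(z>.044)&(z<.054)&(abs(P[...,0]-.583)<.035)&(abs(P[...,1]+.222)<.04)
k,l,st,c=cv2.connectedComponentsWithStats(m.astype(np.uint8))
for i in range(1,k):
    if st[i,4]>30: print(c[i],st[i,4],rect(P[l==i][:,:2]),np.median(z[l==i]))
E
```

```text
[ 0.5845 -0.2229  0.1281] tool y deg 14.17 F [0.04 0.24 0.45] op 0.493
[253.55524079 201.18555241] 706 (array([ 582., -222.]), array([12. , 40.9]), 14.0) 0.047353205561868256
```

View pics/w2.png

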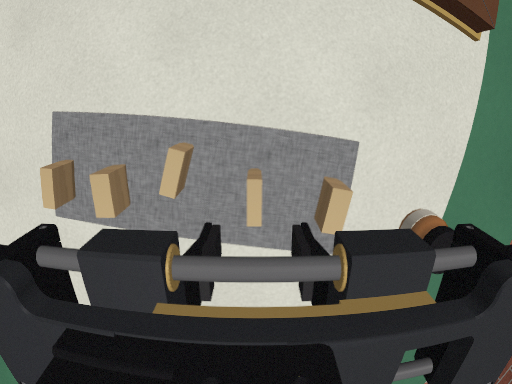

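The wrist picture shows slip A at (254,200), between the fingers. I'll make a small correction, go down and grip.

send_rows(
  plan=[
    [130, 0.0015, -0.0022, 0.026, 0],
    [130, 0, 0, 0.026, 0],
    [130, 0, 0, 0.02, 0],
    [130, 0, 0, 0.0055, 0],
    [130, 0, 0, 0, 0],
    [255, 0, 0, 0, 0],
    [255, 0, 0, 0, 0],
    [255, 0, 0, 0, 0],
    [255, 0, 0, 0, 0],
    [255, 0, 0, 0, 0],
    [255, 0, 0, 0, 0],
    [255, 0, 0, 0, 0],
  ],
)

```text
time_s: 4.62
position: [0.5815, -0.2218, 0.0497]
tcp_rot: [[-0.247, 0.969, 0.001], [0.969, 0.247, -0.0], [-0.001, 0.001, -1.0]]
force: [0.8, -0.1, 2.6]
opening: 0.135
grasp_force: 30.0
```

send_rows(
  plan=[
    [255, 0, 0, -0.025, 0],
    [255, 0, 0, -0.03, 0],
    [255, 0, 0, -0.02, 0],
    [255, 0.0359, 0.00706, 0, 0],
    [255, 0.0359, 0.00706, 0, 0],
    [255, 0.0359, 0.00706, 0, 0],
    [255, 0.0359, 0.00706, 0, 0],
    [255, 0.0359, 0.00706, 0, 0],
    [255, 0.0359, 0.00706, 0, 0],
    [255, 0.0359, 0.00706, 0, 0],
    [255, 0.0359, 0.00706, 0, 0],
    [255, 0.0359, 0.00706, 0, 0],
    [255, 0.0359, 0.00706, 0, 0],
    [255, 0.0359, 0.00706, 0, 0],
    [255, 0, 0, 0, 0.1117],
    [255, 0, 0, 0, 0.1117],
    [255, 0, 0, 0, 0.1117],
    [255, 0, 0, 0, 0],
    [255, 0, 0, 0, 0],
  ],
)

```text
time_s: 6.2
position: [0.5587, 0.1803, 0.1241]
tcp_rot: [[0.082, 0.997, -0.0], [0.997, -0.082, -0.0], [-0.0, -0.0, -1.0]]
force: [0.3, -0.3, -0.2]
opening: 0.135
grasp_force: 30.0
```

```bash
python3 - <<'E'
from h import *
s,p,P=look("w3")
a=np.radians(-4.9); ex=np.array([np.cos(a),np.sin(a)]); ey=np.array([-ex[1],ex[0]])
z=P[...,2]*1000; Q=P[...,:2]*1000-np.array([656.8,171.8]); QX=Q@ex;QY=Q@ey
t=s["position"][:2]*1000-[656.8,171.8]; print("tcp in frame",t@ex,t@ey)
for y0 in(-90,-60,-35,45,65,85):
    k=(abs(QY-y0)<12)&(abs(z-12.8)<2.5)&(abs(QX+98)<12)
    if k.sum()>20: print(y0,k.sum(),np.percentile(QX[k],[1,99]).round(2))
E
```

```text
[0.5587 0.1803 0.1241] tool y deg -4.71 F [ 0.25 -0.34 -0.23] op 0.135
tcp in frame -98.50372217762829 0.07656824851765688
-90 61 [-103.43  -94.08]
45 319 [-104.07  -94.34]
65 325 [-104.06  -93.68]
85 324 [-103.28  -93.73]
```

View pics/w3.png

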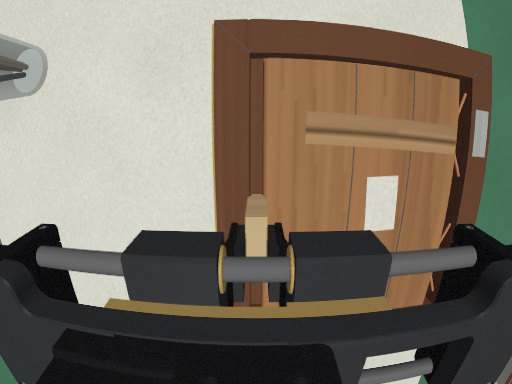

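The picture shows slip A upright in the jaws at (257,230), above the gap. I'll lower it in steps and watch the force.

send_rows(
  plan=[
    [255, 0, 0, 0.017, 0],
    [255, 0, 0, 0.017, 0],
    [255, 0, 0, 0.004, 0],
    [255, 0, 0, 0.004, 0],
    [255, 0, 0, 0.002, 0],
    [255, 0, 0, 0, 0],
  ],
)

```text
time_s: 6.75
position: [0.5589, 0.1801, 0.0802]
tcp_rot: [[0.085, 0.996, 0.0], [0.996, -0.085, -0.0], [-0.0, 0.0, -1.0]]
force: [0.4, -0.9, -0.1]
opening: 0.134
grasp_force: 30.0
```

send_rows(
  plan=[
    [255, 0, 0, 0.0015, 0],
    [255, 0, 0, 0.0015, 0],
    [255, 0, 0, 0.001, 0],
    [255, 0, 0, 0, 0],
  ],
)

```text
time_s: 7.08
position: [0.5587, 0.1803, 0.0763]
tcp_rot: [[0.085, 0.996, 0.0], [0.996, -0.085, 0.0], [0.0, 0.0, -1.0]]
force: [-0.7, 0.7, -1.1]
opening: 0.138
grasp_force: 30.0
```

send_rows(
  plan=[
    [255, 0, 0, 0.001, 0],
    [255, 0, 0, 0.001, 0],
    [255, 0, 0, 0.001, 0],
    [255, 0, 0, 0, 0],
  ],
)

```text
time_s: 7.42
position: [0.5589, 0.1803, 0.0732]
tcp_rot: [[0.085, 0.996, 0.0], [0.996, -0.085, 0.0], [0.0, 0.0, -1.0]]
force: [-1.2, -0.3, 2.3]
opening: 0.133
grasp_force: 30.0
```

send_rows(
  plan=[
    [255, 0, 0, 0.001, 0],
    [255, 0, 0, 0.001, 0],
    [255, 0, 0, 0, 0],
  ],
)

```text
time_s: 7.67
position: [0.5589, 0.1803, 0.071]
tcp_rot: [[0.085, 0.996, 0.0], [0.996, -0.085, 0.0], [0.0, 0.0, -1.0]]
force: [-0.6, 0.2, 1.8]
opening: 0.136
grasp_force: 30.0
```

send_rows(
  plan=[
    [255, 0, 0, 0.002, 0],
    [255, 0, 0, 0.002, 0],
    [255, 0, 0, 0.002, 0],
    [255, 0, 0, 0.002, 0],
    [255, 0, 0, 0, 0],
  ],
)

```text
time_s: 8.08
position: [0.559, 0.1802, 0.0626]
tcp_rot: [[0.085, 0.996, 0.0], [0.996, -0.085, -0.0], [-0.0, 0.0, -1.0]]
force: [1.0, 0.3, -1.4]
opening: 0.13
grasp_force: 30.0
```

send_rows(
  plan=[
    [255, 0, 0, 0.001, 0],
    [255, 0, 0, 0.001, 0],
    [255, 0, 0, 0.001, 0],
    [255, 0, 0, 0, 0],
  ],
)

```text
time_s: 8.42
position: [0.559, 0.1802, 0.0601]
tcp_rot: [[0.085, 0.996, 0.001], [0.996, -0.085, 0.0], [0.0, 0.001, -1.0]]
force: [0.9, 0.8, 0.9]
opening: 0.135
grasp_force: 30.0
```

Forces are close to the noise level. I'll seat it the rest of the way, then probe sideways along the gap's x to tell loose from snug.

send_rows(
  plan=[
    [255, 0, 0, 0.001, 0],
    [255, 0, 0, 0.001, 0],
    [255, 0, 0, 0, 0],
  ],
)

```text
time_s: 8.67
position: [0.5591, 0.1803, 0.0581]
tcp_rot: [[0.085, 0.996, 0.001], [0.996, -0.085, 0.0], [0.0, 0.001, -1.0]]
force: [1.5, -0.0, 2.3]
opening: 0.136
grasp_force: 30.0
```

send_rows(
  plan=[
    [255, 0, 0, 0.0005, 0],
    [255, 0, 0, 0, 0],
  ],
)

```text
time_s: 8.83
position: [0.5591, 0.1803, 0.0577]
tcp_rot: [[0.085, 0.996, 0.001], [0.996, -0.085, 0.0], [0.0, 0.001, -1.0]]
force: [0.8, -0.0, 2.6]
opening: 0.137
grasp_force: 30.0
```

send_rows(
  plan=[
    [255, 0, 0.001, -0.0005, 0],
    [255, 0, 0.001, 0, 0],
    [255, 0, 0, 0, 0],
    [255, 0, 0, 0, 0],
  ],
)

```text
time_s: 9.17
position: [0.5592, 0.1802, 0.0577]
tcp_rot: [[0.085, 0.996, -0.003], [0.996, -0.085, -0.0], [-0.0, -0.003, -1.0]]
force: [-2.4, 2.4, 1.6]
opening: 0.135
grasp_force: 30.0
```

send_rows(
  plan=[
    [255, 0, 0.001, 0, 0],
    [255, 0, 0.001, 0, 0],
    [255, 0, 0, 0, 0],
    [255, 0, 0, 0, 0],
  ],
)

```text
time_s: 9.5
position: [0.5604, 0.1801, 0.0577]
tcp_rot: [[0.085, 0.996, -0.005], [0.996, -0.085, -0.0], [-0.001, -0.005, -1.0]]
force: [-5.6, 2.1, 3.2]
opening: 0.133
grasp_force: 30.0
```

send_rows(
  plan=[
    [255, 0, -0.002, 0, 0],
    [255, 0, -0.002, 0, 0],
    [255, 0, 0, 0, 0],
    [255, 0, 0, 0, 0],
  ],
)

```text
time_s: 9.83
position: [0.5591, 0.1801, 0.0579]
tcp_rot: [[0.085, 0.996, 0.001], [0.996, -0.085, -0.0], [-0.0, 0.001, -1.0]]
force: [-1.2, 0.7, -2.3]
opening: 0.134
grasp_force: 30.0
```

send_rows(
  plan=[
    [255, 0, -0.001, 0, 0],
    [255, 0, -0.001, 0, 0],
    [255, 0, 0, 0, 0],
    [255, 0, 0, 0, 0],
  ],
)

```text
time_s: 10.17
position: [0.5589, 0.1802, 0.0584]
tcp_rot: [[0.085, 0.996, 0.004], [0.996, -0.085, 0.0], [0.0, 0.004, -1.0]]
force: [3.9, -0.9, -4.8]
opening: 0.133
grasp_force: 30.0
```

send_rows(
  plan=[
    [255, 0, 0.001, 0, 0],
    [255, 0, 0.001, 0, 0],
    [255, 0, 0, 0, 0],
    [255, 0, 0, 0, 0],
  ],
)

```text
time_s: 10.5
position: [0.559, 0.1802, 0.0585]
tcp_rot: [[0.085, 0.996, 0.001], [0.996, -0.085, -0.0], [-0.0, 0.001, -1.0]]
force: [3.6, -1.8, -1.5]
opening: 0.137
grasp_force: 30.0
```

```bash
python3 - <<'E'
from h import *
s,p,P=look("w4")
a=np.radians(-4.9); ex=np.array([np.cos(a),np.sin(a)]); ey=np.array([-ex[1],ex[0]])
z=P[...,2]*1000; Q=P[...,:2]*1000-np.array([656.8,171.8]); QX=Q@ex;QY=Q@ey
for y0 in(-90,-60,-35,35,45,65,85):
    k=(abs(QY-y0)<12)&(abs(z-12.8)<2.5)&(abs(QX+98)<15)
    if k.sum()>20: print(y0,k.sum(),np.percentile(QX[k],[1,99]).round(2))
E
```

```text
[0.559  0.1802 0.0585] tool y deg -4.87 F [ 3.55 -1.81 -1.53] op 0.137
-60 308 [-103.75  -92.63]
35 634 [-104.39  -92.39]
45 659 [-104.34  -92.39]
65 630 [-103.6   -92.49]
85 679 [-104.2   -92.58]
```

Slip A resists at once in both directions, with the rigid wall on -x and the springs on +x. The gap has opened from about 10.5 to 12 mm, so it is snug, and it is the thinnest slip. I'll seat it, release and retreat.

send_rows(
  plan=[
    [255, 0, 0, 0.001, 0],
    [255, 0, 0, 0.001, 0],
    [255, 0, 0, 0, 0],
  ],
)

```text
time_s: 10.8
position: [0.5591, 0.1803, 0.0577]
tcp_rot: [[0.085, 0.996, 0.001], [0.996, -0.085, 0.0], [0.0, 0.001, -1.0]]
force: [-0.4, -0.5, 9.1]
opening: 0.137
grasp_force: 30.0
```

send_rows(
  plan=[
    [255, 0, 0, 0.001, 0],
    [255, 0, 0, 0, 0],
  ],
)

```text
time_s: 10.97
position: [0.5591, 0.1803, 0.0576]
tcp_rot: [[0.085, 0.996, 0.001], [0.996, -0.085, 0.0], [0.0, 0.001, -1.0]]
force: [-0.3, -1.2, 14.0]
opening: 0.135
grasp_force: 30.0
```

send_rows(
  plan=[
    [130, 0, 0, 0, 0],
    [130, 0, 0, 0, 0],
    [130, 0, 0, 0, 0],
    [130, 0, 0, 0, 0],
    [130, 0, 0, 0, 0],
    [130, 0, 0, 0, 0],
    [130, 0, 0, -0.01, 0],
    [130, 0, 0, -0.02, 0],
    [130, 0, 0, -0.02, 0],
    [130, 0, 0, -0.015, 0],
    [130, 0, 0, 0, 0],
    [130, 0, 0, 0, 0],
    [130, 0, 0, 0, 0],
  ],
)

```text
time_s: 12.05
position: [0.5582, 0.1802, 0.1197]
tcp_rot: [[0.085, 0.996, -0.001], [0.996, -0.085, -0.0], [-0.0, -0.001, -1.0]]
force: [0.2, -0.4, -0.4]
opening: 0.488
grasp_force: 0.0
```

```bash
python3 - <<'E'
from h import *
s,p,P=look("w5")
a=np.radians(-4.9); ex=np.array([np.cos(a),np.sin(a)]); ey=np.array([-ex[1],ex[0]])
z=P[...,2]*1000; Q=P[...,:2]*1000-np.array([656.8,171.8]); QX=Q@ex;QY=Q@ey
m=(z>50)&(z<66)&(abs(QX+98)<20)&(abs(QY)<35)
k,l,st,c=cv2.connectedComponentsWithStats(m.astype(np.uint8))
for i in range(1,k):
    if st[i,4]>30:
        A=l==i; print(c[i],st[i,4],rect(np.c_[QX[A],QY[A]]/1000),np.percentile(z[A],[5,50,95]))
        t=A&(abs(QX+98.)<20)
        B=np.c_[QX[A],QY[A],np.ones(A.sum())]; print(np.linalg.lstsq(B,z[A],rcond=None)[0])
for n,b in(("frame",(QX>-125)&(QX<-108)),("icon",(QX>-88)&(QX<-80))):
    k=b&(abs(QY-60)<25)&(z<60); print(n,np.median(z[k]))
k=(abs(QY+30)<5)|(abs(QY-60)<25); k&=(abs(z-12.8)<2.5)&(abs(QX+98)<15); print(k.sum(),np.percentile(QX[k],[1,99]))
E
```

```text
[0.5582 0.1802 0.1197] tool y deg -4.88 F [ 0.22 -0.42 -0.38] op 0.488
[256.58974359 210.12454212] 819 (array([-98.9,  -0.7]), array([40.9, 11.9]), 89.7) [54.00967905 55.12572297 56.19266999]
[-1.77949544e-03 -1.08816138e-02  5.49102662e+01]
frame 39.20363789851541
icon 38.43592072428942
737 [-104.84286155  -92.86039518]
```

View pics/w5.png

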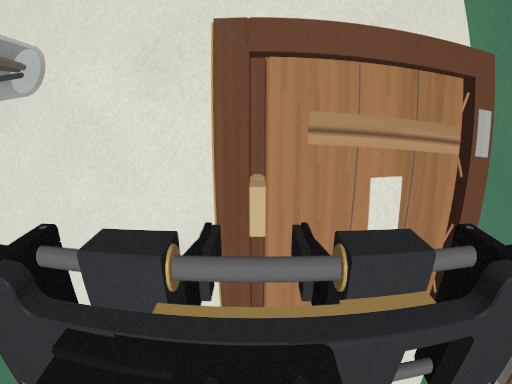

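The slip stands upright at (258,208) and fills the gap. Its top is 16.0 mm above the frame top (56 mm above the bench), so it is home, and it is level and centred.

```bash
python3 -c "
from rig import *
print(hand_in())"
```

```text
the job is handed in; nothing more can be done
None
```

I packed the gap with slip A (12 mm), which the springs hold snug; it stands upright at mid-gap, fully home on the rebate floor, and the job is handed in. It was the only slip I tried: the bare gap measured about 10.5 mm and no slip is thinner. I did not touch the other four slips, the jars or the spatula.

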